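Find the cored spool by weight and lean it in the cradle

TASK

The three red spools look alike, but one has a steel core hidden in its hub and is more than twice as heavy: find it by feel and put it in the inclined cradle, boss end up, its bottom flange flat on the foot plate and its side leaning against the back plate. Leave the two light spools standing upright on the bench, out of the cradle, and do not disturb the bearing tray, the silver reel or the screwdriver.

Things in the scene. Friction and masses are not known exactly. Their poses are not given: they have to be found in the camera images.
- spool_a: one of three look-alike red spools, upright at the start, 120 mm tall: bottom flange 66 mm dia x 5, closed hub 44 dia, top flange 66 dia with upper face at 80 mm, then a round grip boss 28 dia from 80 to 120 mm. Origin: centre of the underside; z runs up its axis to the boss. Two weigh 0.13 to 0.17 kg, the third (any of the three) 0.43 to 0.47 kg
- spool_b: one of three look-alike red spools, upright at the start, 120 mm tall: bottom flange 66 mm dia x 5, closed hub 44 dia, top flange 66 dia with upper face at 80 mm, then a round grip boss 28 dia from 80 to 120 mm. Origin: centre of the underside; z runs up its axis to the boss. Two weigh 0.13 to 0.17 kg, the third (any of the three) 0.43 to 0.47 kg
- spool_c: one of three look-alike red spools, upright at the start, 120 mm tall: bottom flange 66 mm dia x 5, closed hub 44 dia, top flange 66 dia with upper face at 80 mm, then a round grip boss 28 dia from 80 to 120 mm. Origin: centre of the underside; z runs up its axis to the boss. Two weigh 0.13 to 0.17 kg, the third (any of the three) 0.43 to 0.47 kg
- cradle_seat: tilted aluminium seat of the fixed cradle. Origin: where the underside centre of a seated spool lies, on the foot plate's face (82 x 90 mm), about 55 mm above the bench. z: the seated spool's axis, 35 degrees from vertical, leaning to the robot's side; x: away from the back plate, out of the open side; y: level
- cradle: the fixed cradle: dark base plate 170 x 100 x 10 mm, origin on the bench under the seat's origin. In the seat's frame: back plate's face at x = -33 mm, up to z = 84, 90 wide; two yellow side lips with inner faces at y = +-38, x from -33 to -1, up to z = 60; open towards +x and +z
- table: the wooden bench top with a blue mat, level, its face at height 0
- bearing_tray: bystander: round black tray with yellow-shielded bearings, 110 mm diameter, 14 mm high, loose; origin at the centre of its underside
- silver_reel: bystander: assembled silver reel standing upright, 60 mm diameter, 102 mm high, loose; origin at the centre of its underside
- screwdriver: bystander: screwdriver lying on the bench, 180 mm long along its x axis, handle to -x, loose
Things that resemble listed ones, but are neither listed nor needed, are in the scene too. What is shaped like the spool_a but yellow is not meant.

How it is judged:
By the outcome, as a careful person would: the job done as asked, in the order asked, and still so for the second after the job is handed in, with the robot touching nothing.
It also fails if it takes over 72 s, if anything falls off the work surface, if the arm or the gripper's body presses on something with over 40 N, if the wrist force passes 120 N, or if a joint passes its speed limit or range.

ROBOT

A 6-joint arm with a two-finger parallel gripper is mounted at the origin on the work surface. World frame = base frame: x ahead of the robot, y to its left, z up, the work surface at z = 0. Lengths are in mm, angles in rad, forces in N, time in s.
With the tool pointing down it reaches from about 250 to 775 mm from the base axis. Payload 4 kg.
Tool frame: the origin (TCP) lies midway between the tips of the shut fingers; the grasp point (between the pads) lies ctrl.grip_depth behind it (ctrl.grip_depth is the distance from the TCP to the grasp point, in mm); z points along the fingers, y is the line along which they close (so a half turn about z gives the same grasp; the last joint's range is limited). The gripper opens to 85 mm and grips with 20 to 120 N. Pads are 22 mm wide; open, the fingers measure 114 mm over their backs; the gripper's body (76 mm by 85 mm) begins 54 mm behind the grasp point. The pads swing forward as they close: fully open they stand 13 mm farther back than shut.
Start: joints at [-1.289, 0.087, 1.371, -0, 1.684, -0.103], TCP at [206.454, -509.798, 231.341] pointing down, gripper open.
Joint ranges: [-3.1, 3.1], [-0.76, 2.03], [0.27, 2.55], [-1.08, 4.22], [0.17, 2.65], [-2.57, 2.57]. Speed limits (rad/s): [2.79, 2.79, 3.14, 3.14, 3.14, 3.14].

INTERFACE

Orientations are given as a unit quaternion [w, x, y, z].
In Python, from station import ctrl, optics, ticket, regions_of, mark_of gives the robot as it stands.
- The arm moves only by the tool carry_out, never from a script. Its argument "increments" is text: rows parted by semicolons, each of 7 numbers parted by spaces: the turn, a rotation vector about the tool's x, y, z scaled (see below), then the shift along the tool's x, y, z scaled (see below), then the opening, from 0 (shut) to 1 (fully open). A call has 1 to 20 rows; each row is the pose to reach, as a shift and turn from the pose commanded when the call began, along the tool's axes at that moment, turning the shorter way round; what a row does not reach only later rows make up. The controller multiplies each number of a shift by 0.2 m and each number of a turn by 180 degrees. A row lasts 1/12 s, in which the tool goes at most 41.7 mm and 7.16 degrees, less where a joint would pass 70% of its speed; a pose out of reach is approached as far as the arm can. A call with a number of a shift or a turn outside -1 to 1 is refused whole. A call with a gripper value outside its range is refused whole. The fingers move at their own pace and stop on an object; the grip force is fixed at half the most. Time passes only in rows, so rows that repeat a pose let the fingers close. It gives the time, the measured TCP pose, the force, the opening and the grip force at its end, in the units of the state.
- ctrl.read_state(): the state, without advancing time (a new reading comes with each control period).
- optics.read_camera(name): name is "scene" or "top" or "wrist"; returns the picture (480x640x3 uint8, red, green, blue); there is no depth.
- optics.get_calibration(name): a dict with "K" (3x3 intrinsics, pixels), "R" (3x3) and "t" (3): a world point X has camera coordinates R X + t; the wrist camera has in their place "mount" (4x4, takes a point from camera to tool coordinates, whose origin is the TCP and whose axes are the flange's). Camera axes: x right, y down, z forward; pixel columns grow to the right and rows downward; lengths in mm; the calibration is good to about 2 mm. A picture is of the moment at which its call begins: read the wrist's pose just before it. get_calibration takes no time and is no camera call.
- ticket.finish_job(): hands the job in; it is judged then, once.
Trained networks look in the newest picture that a camera, given by its name, has taken for a name from the list of things; names that differ only in an ending like _2 or _b are one class to them, and where a whole thing is asked for, a point or a joint stands for the part that bears it (a point fixed in the world has none). Each returns a list of dicts, best first, with "confidence" (0 to 1); they miss things now and then, are a little off and sometimes report something else, mostly with a low value. They report only what shows in the picture. A call takes as long as a camera call. They do not tell look-alikes from the thing itself.
- regions_of(camera, name): "pixels" (480x640 bool, what is visible of it) and "extent" ([left, top, width, height] as shares, 0 to 1, of the picture: columns of its width, rows of its height, round what is visible of it).
- mark_of(camera, name): "at" ([row, column] as shares, 0 to 1, of the picture: columns of its width, rows of its height: a listed point, or the origin of a listed thing).
The state is a dict: "t": time; "joints": joint angles; "qd": joint speeds; "joint_torque": joint torques, N m; "eef_pos": TCP position; "eef_rot": TCP orientation; "wrist_force": force on the tool from outside, world axes, zero at the start; "moment": the same for the moment, N m; "finger_gap": finger opening in mm; "grip_force": force on a finger pad.
Only numpy, scipy, OpenCV 4.12 (cv2) and the standard library are available. Lean on these libraries where they do the work, as an engineer would, in place of code of your own. Each camera call takes 0.05 s, during which the arm holds its last target. There are 200 camera calls.

## Working session

There is one attempt and no reset: what is moved stays moved. The work goes in short steps, Python scripts to look and compute and a tool call to move; the robot and the scene stay as the last step left them, time stands still between calls to the robot, and variables do not carry over. Pictures are saved under pics/ and viewed, at most 10 in all, crops included, and the job is handed in when it is done.

Besides the shell and the picture viewer there is one more tool, called after "Call:" as name(argument=value, ...) on one line, values as JSON. carry_out: Moves the arm, as the interface text tells. Shifts and turns lie within -1 to 1; 1 stands for 0.2 m of shift or 180 degrees of turn. Its arguments: {"type":"object","properties":{"increments":{"type":"string"}},"required":["increments"]}

```bash
mkdir -p pics; ls; python3 - <<'E'
from station import ctrl, optics, regions_of, mark_of
import cv2,numpy as np
print(ctrl.grip_depth); s=ctrl.read_state()
for k,v in s.items(): print(k,np.round(v,3))
ims=[]
for c in ["top","scene"]:
    im=optics.read_camera(c); cv2.imwrite(f"pics/{c}0.png",im[:,:,::-1])
    K=optics.get_calibration(c)
    print(c,np.round(K["K"],1).tolist(),np.round(K["R"],3).tolist(),np.round(K["t"],1).tolist())
    for n in ["spool_a","cradle_seat","cradle","bearing_tray","silver_reel","screwdriver"]:
        print(c,n,[(round(m["confidence"],2),np.round(np.array(m["at"])*[480,640],1).tolist()) for m in mark_of(c,n)])
        if n=="spool_a":print([(round(m["confidence"],2),np.round(np.array(m["extent"])*[640,480,640,480],1).tolist()) for m in regions_of(c,n)])
print(np.round(optics.get_calibration("wrist")["mount"],3).tolist(),optics.get_calibration("wrist")["K"])
print(ctrl.read_state()["t"])
E
```

```text
pics
18.700000000000003
t 0.0
joints [-1.289  0.088  1.372 -0.     1.684 -0.103]
qd [-0.    -0.     0.     0.001 -0.     0.001]
joint_torque [ 1.0000e-03 -3.5186e+01 -3.1327e+01 -0.0000e+00  1.1000e-02 -0.0000e+00]
eef_pos [ 206.295 -509.282  230.09 ]
eef_rot [-0.001  0.982  0.191 -0.   ]
wrist_force [ 0.56   0.322 -0.227]
moment [ 0.019 -0.002  0.017]
grip_force 0.0
finger_gap 85.171
top [[563.3, 0.0, 319.7], [0.0, 563.3, 235.8], [0.0, 0.0, 1.0]] [[0.01, -1.0, 0.025], [-0.996, -0.012, -0.09], [0.09, -0.024, -0.996]] [-10.5, 601.1, 899.8]
top spool_a [(0.95, [332.4, 202.0]), (0.89, [249.0, 143.7]), (0.79, [283.0, 284.1]), (0.73, [222.3, 265.0]), (0.67, [211.9, 339.9])]
[(0.82, [242.2, 192.4, 43.8, 52.0]), (0.79, [258.6, 260.6, 47.9, 42.1]), (0.72, [318.9, 180.6, 40.9, 51.7]), (0.64, [106.7, 224.5, 51.6, 42.4])]
top cradle_seat [(0.94, [271.2, 435.1])]
top cradle [(0.97, [272.8, 430.8]), (0.3, [271.6, 437.2])]
top bearing_tray [(0.64, [128.2, 312.2])]
top silver_reel [(0.85, [142.7, 221.0])]
top screwdriver [(0.57, [149.0, 419.8])]
scene [[529.9, 0.0, 321.0], [0.0, 529.9, 232.1], [0.0
[... 211 characters left out ...]
, 336.8]), (0.66, [315.4, 442.6])]
[(0.9, [421.5, 205.9, 35.0, 63.1]), (0.78, [270.1, 203.5, 39.8, 63.2]), (0.6, [344.3, 193.0, 33.0, 64.0]), (0.59, [423.2, 255.0, 45.4, 69.6]), (0.55, [321.0, 220.4, 33.7, 67.0]), (0.5, [0.0, 75.7, 639.8, 402.7])]
scene cradle_seat [(0.79, [191.4, 272.7])]
scene cradle [(0.59, [208.9, 275.5])]
scene bearing_tray [(0.78, [298.0, 249.8])]
scene silver_reel [(0.53, [293.8, 252.7])]
scene screwdriver [(0.79, [251.3, 203.3])]
[[-0.0, -0.948, -0.318, 80.57], [1.0, -0.0, 0.0, 0.341], [-0.0, -0.318, 0.948, -141.81], [0.0, 0.0, 0.0, 1.0]] [[353.30192904   0.         317.89366801]
 [  0.         353.30192904 235.89779908]
 [  0.           0.           1.        ]]
0.8
```

View pics/top0.png

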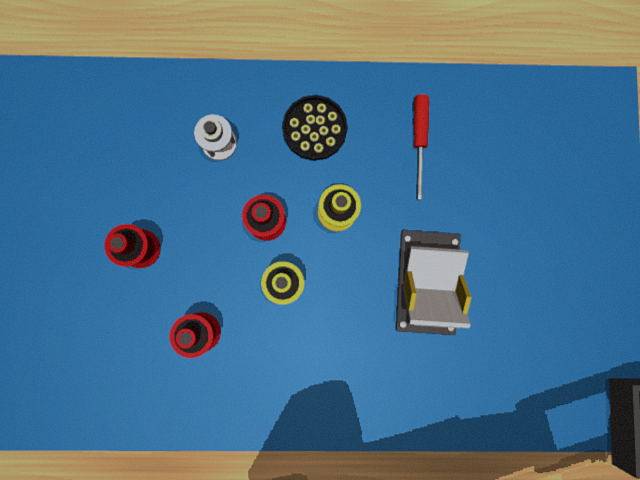

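View pics/scene0.png

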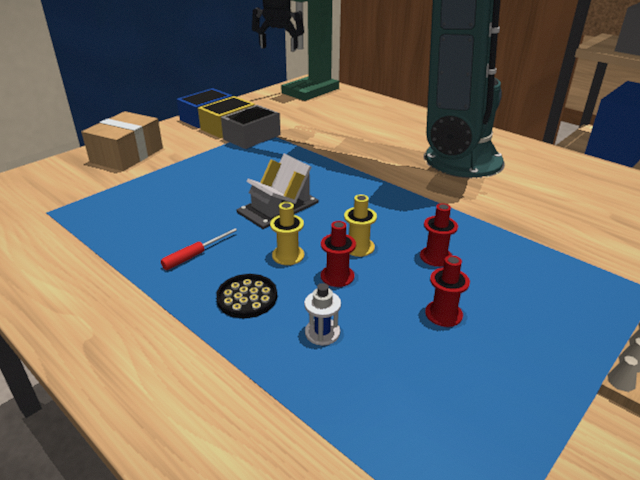

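The top view shows red spools with bosses at (col,row) (117,243), (186,338) and (261,212), yellow ones at (341,202) and (282,283), and the cradle at about (433,285). The cradle's back plate is on the robot's side. The scene view agrees.

```bash
cat > h.py <<'E'
from station import ctrl, optics, ticket, regions_of, mark_of
import numpy as np, cv2
from scipy.spatial.transform import Rotation as R
from scipy.optimize import least_squares
def cal(c):
    k=optics.get_calibration(c); return np.array(k["K"]),np.array(k["R"]),np.array(k["t"])
def ray(c,uv,z):
    K,Rm,t=cal(c); o=-Rm.T@t; d=Rm.T@np.linalg.inv(K)@[uv[0],uv[1],1]
    return o+d*(z-o[2])/d[2]
def proj(c,X):
    K,Rm,t=cal(c); p=(np.atleast_2d(X)@Rm.T+t)@K.T; return p[:,:2]/p[:,2:]
def rot(s): return R.from_quat(np.roll(s["eef_rot"],-1))
def seat(x,y,yaw):  # yaw of world direction the seat's x points to (horizontally)
    a=np.radians(35); ez=np.array([-np.sin(a),0,np.cos(a)]); ex=np.array([np.cos(a),0,np.sin(a)])
    M=np.stack([ex,np.cross(ez,ex),ez],1)
    return R.from_euler('z',yaw).as_matrix()@M, np.array([x,y,55.])
def to(pos,Rm,s=None):
    "increment numbers from present measured pose"
    s=s or ctrl.read_state(); r0=rot(s)
    d=r0.inv().apply(np.array(pos)-s["eef_pos"])/200
    w=(r0.inv()*R.from_matrix(Rm)).as_rotvec()/np.pi
    return np.round(np.r_[w,d],4)
E
python3 - <<'E'
from h import *
for n,a,b in [("A",(202,332.4),(359,0)),("B",(143.7,249),0),("C",(265,222.3),0)]:
    print(n,ray("top",a,0).round(1))
for n,a in [("A",(186,338)),("B",(117,243)),("C",(261,212)),("Y1",(341,202)),("Y2",(282,283))]: print(n,"boss",ray("top",a,120).round(1))
for uv in [(432.5,257.8),(442.6,315.4),(336.8,276.3)]: print(ray("scene",uv,0).round(1))
for uv in [(359.4,247.4),(284.9,256.6)]: print("yellow",ray("scene",uv,0).round(1))
print("seat",ray("top",(435.1,271.2),55).round(1),ray("top",(430.8,272.8),0).round(1),ray("scene",(272.7,191.4),55).round(1),ray("scene",(275.5,208.9),0).round(1))
print("plate",[ray("top",p,10).round(1).tolist() for p in [(402,231),(462,235),(456,335),(396,331)]])
# bosses via scene, lit top? silver etc
print("reel",ray("top",(221,142.7),0).round())
im=cv2.imread("pics/top0.png")[215:345,380:490]
cv2.imwrite("pics/crop1.png",cv2.resize(im,None,fx=4.5,fy=4.5,interpolation=cv2.INTER_CUBIC))
E
```

```text
A [440.2 189.3   0. ]
B [577.8 290.6   0. ]
C [625.4  88.3   0. ]
A boss [441.7 190.5 120. ]
B boss [578.5 295.3 120. ]
C boss [627.   85.7 120. ]
Y1 boss [643.6 -33.  120. ]
Y2 boss [522.5  52.9 120. ]
[449.2 190.7   0. ]
[583.4 298.1   0. ]
[628.3  87.6   0. ]
yellow [523.   58.2   0. ]
yellow [652.5 -32.6   0. ]
seat [ 544.1 -188.    55. ] [ 543.  -193.3    0. ] [ 549.5 -176.1   55. ] [ 536.9 -183.7    0. ]
plate [[612.5, -142.9, 10.0], [606.9, -244.5, 10.0], [440.0, -232.3, 10.0], [445.8, -132.4, 10.0]]
reel [762. 166.   0.]
```

View pics/crop1.png

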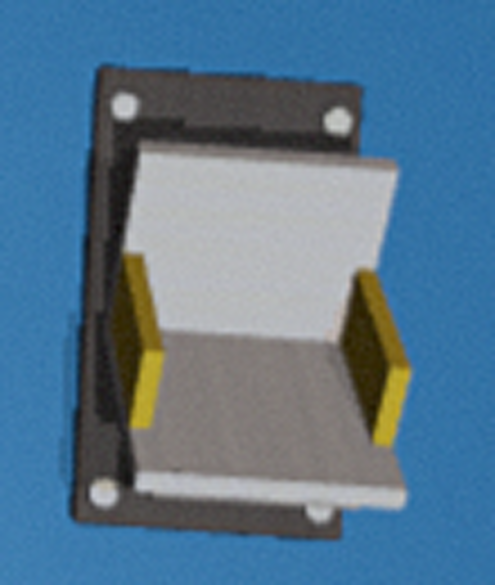

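```bash
python3 - <<'E'
from h import *
P=np.array([[49,45,0],[49,-45,0],[-33,45,84],[-33,-45,84],[-1,38,60],[-33,38,60],[-1,-38,60],[-33,-38,60]],float)
px=np.array([[138,153],[397,170],[140,470],[405,489],[162,350],[150,427],[385,372],[373,442]],float)/4.5+[380,215]-0.4
def f(p,full=False):
    M,o=seat(p[0],p[1],p[2]/57.3); o[2]=p[3]; r=proj("top",P@M.T+o)-px
    return r if full else np.r_[r.ravel(),(p[3]-55)/3]
s=least_squares(f,[544,-188,-4,55.]); print(s.x.round(2)); print(f(s.x,True).round(1).tolist())
b=(np.array([[125,105],[338,121],[104,492],[319,512]])/4.5+[380,215]-.4)
w=np.array([ray("top",p,11) for p in b]); print(w.round(1).tolist(), np.degrees([np.arctan2(*(w[i]-w[i+2])[[1,0]]) for i in (0,1)]), np.degrees([np.arctan2(*(w[i]-w[i+1])[[0,1]]) for i in (0,2)]))
# move to above spool A
s=ctrl.read_state(); z=rot(s).as_matrix(); print(z.round(3).tolist())
D=R.from_euler('z',np.arctan2(190,442)).as_matrix()@np.diag([1.,-1,-1])
print(to([444,190,200],D), to([444,190,85],D))
E
```

```text
[ 541.15 -188.02   -3.03   50.23]
[[0.7, -3.5], [0.5, -3.6], [-0.7, 1.5], [-0.1, 0.9], [0.1, 1.7], [-0.3, 1.5], [0.5, -0.0], [-0.8, 1.2]]
[[600.7, -151.8, 11.0], [595.7, -231.8, 11.0], [457.6, -143.4, 11.0], [450.9, -223.0, 11.0]] [-3.34914791 -3.46979175] [3.61294049 4.77681022]
[[0.927, 0.375, 0.0], [0.375, -0.927, -0.0], [-0.0, 0.0, -1.0]]
[ 0.      0.     -0.0067  2.4142 -2.7974  0.1564] [ 0.      0.     -0.0067  2.4142 -2.7974  0.7314]
```

Call:
carry_out(increments="0 0 0 0.11 -0.13 0 1;0 0 0 0.24 -0.28 0 1;0 0 0 0.37 -0.43 0 1;0 0 0 0.5 -0.58 0 1;0 0 0 0.63 -0.73 0 1;0 0 0 0.76 -0.88 0.05 1;0 0 0 0.8 -0.93 0.05 1")

```text
t: 1.38
eef_pos: [285.5, -272.8, 220.3]
eef_rot: [-0.001, 0.981, 0.193, 0.0]
wrist_force: [-0.7, -1.2, -0.1]
finger_gap: 85.6
grip_force: 0.0
```

Call:
carry_out(increments="0 0 0 0.13 -0.15 0 1;0 0 0 0.26 -0.3 0 1;0 0 0 0.39 -0.45 0 1;0 0 0 0.52 -0.6 0 1;0 0 0 0.65 -0.75 0 1;0 0 0 0.78 -0.9 0.05 1;0 0 0 0.8 -0.93 0.05 1")

```text
t: 1.97
eef_pos: [363.7, -39.6, 210.3]
eef_rot: [-0.002, 0.981, 0.195, 0.0]
wrist_force: [-0.8, -0.2, -0.2]
finger_gap: 85.2
grip_force: 0.0
```

Call:
carry_out(increments="0 0 0 0.13 -0.15 0 1;0 0 0 0.26 -0.3 0 1;0 0 0 0.39 -0.45 0 1;0 0 0 0.52 -0.6 0 1;0 0 0 0.65 -0.75 0 1;0 0 0 0.75 -0.87 0.02 1;0 0 0 0.8 -0.93 0.04 1;0 0 0 0.8 -0.93 0.05 1;0 0 0 0.8 -0.93 0.05 1")

```text
t: 2.72
eef_pos: [441.6, 187.4, 200.4]
eef_rot: [0.001, 0.981, 0.192, -0.001]
wrist_force: [0.1, -0.1, -0.4]
finger_gap: 85.4
grip_force: 0.0
```

```bash
cat >> h.py <<'E'
def wrist_ray(c,uv,z,s):
    k=optics.get_calibration("wrist"); m=np.array(k["mount"]); r=rot(s).as_matrix()
    d=r@m[:3,:3]@np.linalg.inv(np.array(k["K"]))@[uv[0],uv[1],1]; o=r@m[:3,3]+s["eef_pos"]
    return o+d*(z-o[2])/d[2]
E
python3 - <<'E'
from h import *
s=ctrl.read_state(); print(s["t"],s["eef_pos"].round(1) if hasattr(s["eef_pos"],'round') else s["eef_pos"],s["wrist_force"])
im=optics.read_camera("wrist"); cv2.imwrite("pics/w1.png",im[:,:,::-1])
for m in mark_of("wrist","spool_a"):
    uv=np.array(m["at"])[::-1]*[640,480]; print(m["confidence"],uv.round(),wrist_ray(0,uv,0,s).round(1))
print(to([444,190,84],rot(s).as_matrix(),s))
P=np.array([[-33,45,84],[-33,-45,84],[-1,38,60],[-33,38,60],[-1,-38,60],[-33,-38,60]],float)
px=np.array([[140,470],[405,489],[162,350],[150,427],[385,372],[373,442]],float)/4.5+[380,215]-0.4
def f(p,full=False):
    M,o=seat(p[0],p[1],p[2]/57.3); r=proj("top",P@M.T+o)-px
    return r if full else r.ravel()
q=least_squares(f,[544,-188,-4]); print(q.x.round(2)); print(f(q.x,True).round(1).tolist())
E
```

```text
2.7167 [441.6 187.4 200.4] [ 0.14333777 -0.13187493 -0.35019423]
0.92 [313. 202.] [440.1 191.4   0. ]
0.89 [632.  87.] [645.1 -33.6   0. ]
0.88 [477. 179.] [521.2  52.7   0. ]
0.62 [502.  53.] [625.2  88.5   0. ]
0.59 [254.  10.] [575.3 299.    0. ]
[-0.     -0.      0.      0.0175 -0.0078  0.5818]
[ 543.   -187.72   -3.55]
[[-0.7, 0.1], [0.2, 0.1], [0.4, 0.2], [-0.3, 0.2], [1.0, -1.0], [-0.5, 0.4]]
```

View pics/w1.png

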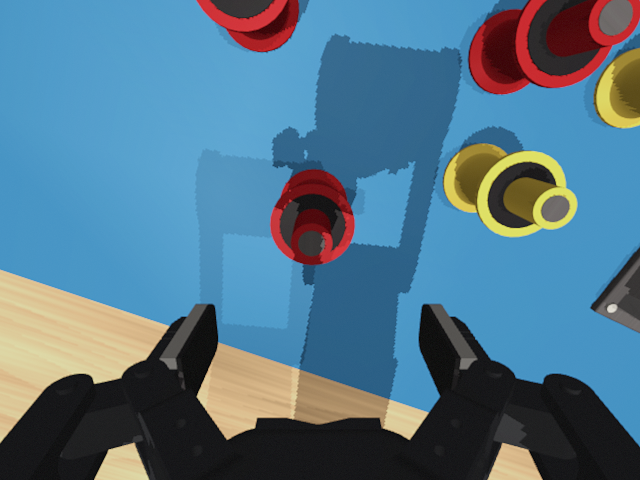

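The wrist view shows spool A's boss centred at about (312,242), between the open fingers. The base estimate matches the top camera to within 1 mm.

Call:
carry_out(increments="0 0 0 0 -0.016 0.2 1;0 0 0 0 -0.016 0.4 1;0 0 0 0 -0.016 0.52 1;0 0 0 0 -0.016 0.575 1;0 0 0 0 -0.016 0.575 1;0 0 0 0 -0.016 0.575 0;0 0 0 0 -0.016 0.575 0;0 0 0 0 -0.016 0.575 0;0 0 0 0 -0.016 0.575 0;0 0 0 0 -0.016 0.575 0;0 0 0 0 -0.016 0.575 0;0 0 0 0 -0.016 0.575 0;0 0 0 0 -0.016 0.575 0")

```text
t: 3.9
eef_pos: [441.7, 191.0, 87.9]
eef_rot: [-0.0, 0.982, 0.191, 0.002]
wrist_force: [-0.8, 0.6, 5.7]
finger_gap: 26.4
grip_force: 58.7
```

Call:
carry_out(increments="0 0 0 0 0 -0.03 0;0 0 0 0 0 -0.07 0;0 0 0 0 0 -0.1 0;0 0 0 0 0 -0.1 0;0 0 0 0 0 -0.1 0;0 0 0 0 0 -0.1 0;0 0 0 0 0 -0.1 0")

```text
t: 4.48
eef_pos: [440.3, 190.4, 105.7]
eef_rot: [0.0, 0.982, 0.191, -0.001]
wrist_force: [-0.5, 0.5, -1.8]
finger_gap: 26.5
grip_force: 59.1
```

Call:
carry_out(increments="0 0 0 0 0 0 0")

```text
t: 4.57
eef_pos: [440.4, 190.4, 105.8]
eef_rot: [0.0, 0.982, 0.191, -0.001]
wrist_force: [0.5, 0.0, -1.6]
finger_gap: 26.4
grip_force: 59.1
```

Call:
carry_out(increments="0 0 0 0 0 0 0;0 0 0 0 0 0 0")

```text
t: 4.73
eef_pos: [440.5, 190.5, 106.0]
eef_rot: [0.0, 0.982, 0.191, -0.0]
wrist_force: [0.6, -0.4, -1.0]
finger_gap: 26.6
grip_force: 59.1
```

Spool A pulls only about 1.3 N, so it's light. I'll put it back and go to B.

Call:
carry_out(increments="0 0 0 0 0 0.04 0;0 0 0 0 0 0.07 0;0 0 0 0 0 0.09 0;0 0 0 0 0 0.09 0;0 0 0 0 0 0.09 0;0 0 0 0 0 0.09 1;0 0 0 0 0 0.09 1;0 0 0 0 0 0.09 1;0 0 0 0 0 0.09 1;0 0 0 0 0 -0.05 1;0 0 0 0 0 -0.2 1;0 0 0 0 0 -0.4 1;0 0 0 0 0 -0.47 1;0 0 0 0 0 -0.47 1")

```text
t: 5.9
eef_pos: [443.3, 191.3, 206.0]
eef_rot: [-0.0, 0.982, 0.191, 0.005]
wrist_force: [-0.0, -0.2, 0.5]
finger_gap: 85.5
grip_force: 0.0
```

```bash
python3 - <<'E'
from h import *
s=ctrl.read_state(); print(np.round(s["eef_pos"],1))
im=optics.read_camera("wrist")
for m in mark_of("wrist","spool_a"):
    uv=np.array(m["at"])[::-1]*[640,480]; print(m["confidence"],uv.round(),wrist_ray(0,uv,0,s).round(1))
Rm=rot(s).as_matrix()
print(to([577,294,200],Rm,s),to([626,88,200],Rm,s))
E
```

```text
[443.3 191.3 206. ]
0.76 [318. 204.] [443.5 190.8   0. ]
0.75 [627.  95.] [645.1 -33.9   0. ]
0.72 [474. 184.] [520.4  55.3   0. ]
0.65 [262.  18.] [577.5 296.7   0. ]
0.61 [501.  63.] [624.7  87.1   0. ]
[ 0.      0.      0.      0.8118 -0.2249  0.0385] [0.     0.     0.     0.6522 0.8218 0.0379]
```

Call:
carry_out(increments="0 0 0 0.18 -0.05 0 1;0 0 0 0.38 -0.11 0 1;0 0 0 0.58 -0.16 0 1;0 0 0 0.76 -0.21 0.04 1;0 0 0 0.815 -0.228 0.1 1;0 0 0 0.815 -0.228 0.25 1;0 0 0 0.815 -0.228 0.42 1;0 0 0 0.815 -0.228 0.55 1;0 0 0 0.815 -0.228 0.6 1;0 0 0 0.815 -0.228 0.6 1")

```text
t: 6.83
eef_pos: [571.1, 292.5, 73.7]
eef_rot: [0.001, 0.982, 0.191, -0.006]
wrist_force: [0.1, 0.1, -0.5]
finger_gap: 85.8
grip_force: 0.0
```

Call:
carry_out(increments="0 0 0 0 0 0 1;0 0 0 0 0 0 0;0 0 0 0 0 0 0;0 0 0 0 0 0 0;0 0 0 0 0 0 0;0 0 0 0 0 0 0;0 0 0 0 0 0 0;0 0 0 0 0 0 0;0 0 0 0 0 0 0")

```text
t: 7.58
eef_pos: [575.3, 294.5, 81.7]
eef_rot: [-0.0, 0.982, 0.191, 0.001]
wrist_force: [0.1, 0.7, 5.5]
finger_gap: 26.4
grip_force: 59.1
```

Call:
carry_out(increments="0 0 0 0 0 -0.03 0;0 0 0 0 0 -0.07 0;0 0 0 0 0 -0.1 0;0 0 0 0 0 -0.1 0;0 0 0 0 0 -0.1 0;0 0 0 0 0 -0.1 0;0 0 0 0 0 -0.1 0")

```text
t: 8.17
eef_pos: [574.3, 293.8, 99.6]
eef_rot: [0.0, 0.982, 0.191, -0.001]
wrist_force: [0.2, -0.1, -1.4]
finger_gap: 26.8
grip_force: 59.0
```

Call:
carry_out(increments="0 0 0 0 0 0 0;0 0 0 0 0 0 0")

```text
t: 8.33
eef_pos: [574.4, 293.9, 99.8]
eef_rot: [0.0, 0.982, 0.191, -0.0]
wrist_force: [0.0, -0.3, -1.4]
finger_gap: 27.0
grip_force: 59.0
```

B is light too (1.4 N), so C should be the heavy one.

Call:
carry_out(increments="0 0 0 0 0 0.04 0;0 0 0 0 0 0.07 0;0 0 0 0 0 0.09 0;0 0 0 0 0 0.09 0;0 0 0 0 0 0.09 0;0 0 0 0 0 0.09 1;0 0 0 0 0 0.09 1;0 0 0 0 0 0.09 1;0 0 0 0 0 0.09 1;0 0 0 0 0 -0.05 1;0 0 0 0 0 -0.2 1;0 0 0 0 0 -0.4 1;0 0 0 0 0 -0.5 1;0 0 0 0 0 -0.5 1;0 0 0 0 0 -0.5 1")

```text
t: 9.58
eef_pos: [575.6, 294.4, 203.0]
eef_rot: [-0.0, 0.982, 0.191, 0.003]
wrist_force: [-0.1, 0.1, -0.2]
finger_gap: 85.2
grip_force: 0.0
```

```bash
python3 - <<'E'
from h import *
s=ctrl.read_state(); print(np.round(s["eef_pos"],1))
im=optics.read_camera("wrist")
for m in mark_of("wrist","spool_a"):
    uv=np.array(m["at"])[::-1]*[640,480]; print(m["confidence"],uv.round(),wrist_ray(0,uv,0,s).round(1))
im=optics.read_camera("top")
for m in mark_of("top","spool_a"): print(ray("top",np.array(m["at"])[::-1]*[640,480],0).round(1))
Rm=rot(s).as_matrix()
print(to([625.5,87.5,200],Rm,s))
E
```

```text
[575.6 294.4 203. ]
0.95 [315. 201.] [576.7 297.4   0. ]
0.81 [356. 343.] [441.1 192.8   0. ]
0.76 [523. 231.] [628.1  88.6   0. ]
0.76 [499. 325.] [522.7  52.7   0. ]
0.57 [631. 259.] [643.4 -33.7   0. ]
[578.5 290.1   0. ]
[526.9  55.4   0. ]
[441.5 189.8   0. ]
[628.5  83.1   0. ]
[648.6 -36.4   0. ]
[ 0.      0.      0.     -0.1574  1.0525  0.0142]
```

Call:
carry_out(increments="0 0 0 -0.03 0.18 0 1;0 0 0 -0.06 0.38 0 1;0 0 0 -0.09 0.58 0 1;0 0 0 -0.12 0.78 0 1;0 0 0 -0.15 0.95 0 1;0 0 0 -0.155 1 0 1;0 0 0 -0.155 1 0 1;0 0 0 -0.155 1 0 1")

```text
t: 10.45
eef_pos: [620.5, 97.2, 198.9]
eef_rot: [-0.001, 0.982, 0.191, -0.001]
wrist_force: [1.0, 1.3, -0.5]
finger_gap: 85.4
grip_force: 0.0
```

```bash
python3 - <<'E'
from h import *
s=ctrl.read_state(); print(np.round(s["eef_pos"],1))
im=optics.read_camera("wrist")
for m in mark_of("wrist","spool_a"):
    uv=np.array(m["at"])[::-1]*[640,480]; print(m["confidence"],uv.round(),wrist_ray(0,uv,0,s).round(1))
print(to([626,87.5,84],rot(s).as_matrix(),s))
E
```

```text
[620.5  97.2 198.9]
0.98 [330. 201.] [626.3  87.1   0. ]
0.84 [322. 300.] [522.2  53.    0. ]
0.66 [446. 228.] [644.8 -32.6   0. ]
0.6 [178. 319.] [440.6 191.8   0. ]
0.59 [105. 170.] [573.8 298.4   0. ]
[0.     0.     0.     0.0086 0.0562 0.5743]
```

Call:
carry_out(increments="0 0 0 0.007 0.056 0.1 1;0 0 0 0.007 0.056 0.25 1;0 0 0 0.007 0.056 0.42 1;0 0 0 0.007 0.056 0.53 1;0 0 0 0.007 0.056 0.57 1;0 0 0 0.007 0.056 0.57 1;0 0 0 0.007 0.056 0.57 0;0 0 0 0.007 0.056 0.57 0;0 0 0 0.007 0.056 0.57 0;0 0 0 0.007 0.056 0.57 0;0 0 0 0.007 0.056 0.57 0;0 0 0 0.007 0.056 0.57 0;0 0 0 0.007 0.056 0.57 0;0 0 0 0.007 0.056 0.57 0")

```text
t: 11.72
eef_pos: [627.6, 86.9, 88.2]
eef_rot: [0.0, 0.982, 0.191, 0.002]
wrist_force: [0.5, -0.8, 5.4]
finger_gap: 26.2
grip_force: 59.6
```

Call:
carry_out(increments="0 0 0 0 0 -0.03 0;0 0 0 0 0 -0.07 0;0 0 0 0 0 -0.1 0;0 0 0 0 0 -0.1 0;0 0 0 0 0 -0.1 0;0 0 0 0 0 -0.1 0;0 0 0 0 0 -0.1 0;0 0 0 0 0 -0.1 0")

```text
t: 12.38
eef_pos: [626.1, 87.1, 105.6]
eef_rot: [-0.0, 0.982, 0.191, -0.001]
wrist_force: [0.1, 0.5, -4.4]
finger_gap: 26.5
grip_force: 59.4
```

Spool C shows -4.4 N, so it's the heavy one. Next I'll work out the move to a tilted hover over the cradle.

```bash
python3 - <<'E'
from h import *
s=ctrl.read_state()
M,o=seat(543,-187.7,np.radians(-3.55)); T=M@np.diag([1.,-1,-1])
p=o+M@[30,0,88+45]; print(p.round(1)); print(to(p,T,s)); print(to(p,rot(s).as_matrix(),s))
print(to([626,87,265],rot(s).as_matrix(),s),s["joints"])
E
```

```text
[ 491.4 -184.5  181.2]
[-0.0435  0.1916  0.1377 -1.1346  1.0058 -0.3768]
[ 0.     -0.     -0.     -1.1346  1.0058 -0.3768]
[ 0.000e+00 -0.000e+00 -0.000e+00 -1.700e-03  1.000e-04 -7.971e-01] [ 4.86396291e-02  3.22152455e-01  1.34459797e+00 -7.33203147e-05
  1.47612679e+00  1.23462206e+00]
```

Call:
carry_out(increments="0 0 0 0 0 -0.1 0;0 0 0 0 0 -0.25 0;0 0 0 0 0 -0.42 0;0 0 0 0 0 -0.6 0;0 0 0 -0.05 0.05 -0.75 0;0 0 0 -0.15 0.15 -0.8 0;0 0 0 -0.28 0.28 -0.8 0;0 0 0 -0.41 0.41 -0.8 0;0 0 0 -0.54 0.54 -0.8 0;0 0 0 -0.65 0.65 -0.8 0;0 0 0 -0.72 0.72 -0.8 0;0 0 0 -0.76 0.76 -0.8 0;0 0 0 -0.76 0.76 -0.8 0")

```text
t: 13.47
eef_pos: [541.8, -113.0, 266.3]
eef_rot: [0.0, 0.982, 0.189, -0.0]
wrist_force: [-0.2, -0.8, -5.9]
finger_gap: 26.5
grip_force: 59.9
```

```bash
python3 - <<'E'
from h import *
s=ctrl.read_state(); print(np.round(s["eef_pos"],1))
M,o=seat(543,-187.7,np.radians(-3.55)); T=M@np.diag([1.,-1,-1])
p=o+M@[30,0,88+45]; print(to(p,T,s))
E
```

```text
[ 541.8 -113.   266.3]
[-0.0428  0.1914  0.1367 -0.3665  0.2379  0.4261]
```

Call:
carry_out(increments="-0.006 0.027 0.019 -0.05 0.03 0 0;-0.012 0.054 0.038 -0.1 0.07 0 0;-0.018 0.081 0.057 -0.15 0.1 0 0;-0.024 0.108 0.076 -0.2 0.14 0 0;-0.03 0.135 0.095 -0.26 0.17 0 0;-0.036 0.162 0.114 -0.32 0.2 0.05 0;-0.042 0.185 0.132 -0.36 0.235 0.1 0;-0.043 0.191 0.137 -0.367 0.238 0.2 0;-0.043 0.191 0.137 -0.367 0.238 0.3 0;-0.043 0.191 0.137 -0.367 0.238 0.38 0;-0.043 0.191 0.137 -0.367 0.238 0.42 0;-0.043 0.191 0.137 -0.367 0.238 0.425 0;-0.043 0.191 0.137 -0.367 0.238 0.425 0;-0.043 0.191 0.137 -0.367 0.238 0.425 0")

```text
t: 14.63
eef_pos: [493.5, -182.4, 183.0]
eef_rot: [0.009, 0.953, -0.028, 0.301]
wrist_force: [-0.6, 0.3, -4.2]
finger_gap: 26.8
grip_force: 60.4
```

```bash
cat > chk.py <<'E'
from h import *
import sys
s=ctrl.read_state(); n=sys.argv[1]
M,o=seat(543,-187.7,np.radians(-3.55)); T=M@np.diag([1.,-1,-1])
print("tcp in seat",(M.T@(np.array(s["eef_pos"])-o)).round(1),"F seat",(M.T@np.array(s["wrist_force"])).round(1))
print("rot err deg",(R.from_matrix(T).inv()*rot(s)).as_rotvec(degrees=True).round(2))
a=optics.read_camera("scene"); b=optics.read_camera("wrist"); 
for m in mark_of("wrist","cradle_seat"): print("w seat",m["confidence"],wrist_ray(0,np.array(m["at"])[::-1]*[640,480],55,s).round(1))
a=cv2.resize(a[100:260,200:360],(600,600),interpolation=cv2.INTER_CUBIC)
cv2.imwrite(f"pics/{n}s.png",a[:,:,::-1]); cv2.imwrite(f"pics/{n}w.png",b[:,:,::-1])
E
python3 chk.py h1
```

```text
tcp in seat [ 32.7   2.2 133.4] F seat [-2.9  0.3 -3.1]
rot err deg [ 0.08  0.08 -0.18]
```

View pics/h1s.png

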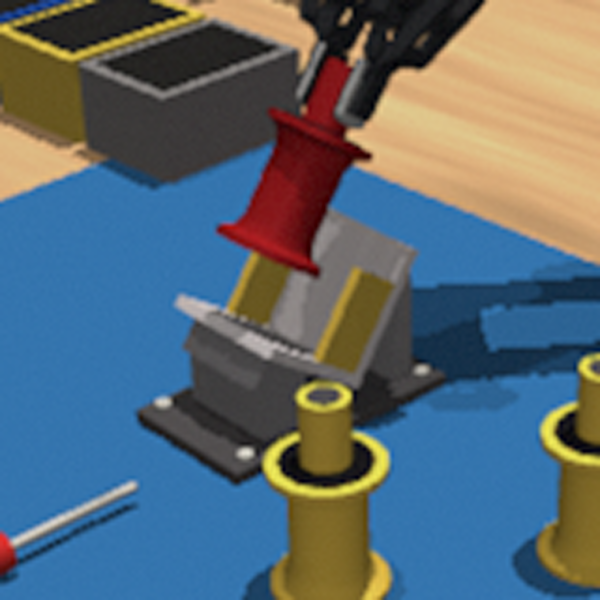

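View pics/h1w.png

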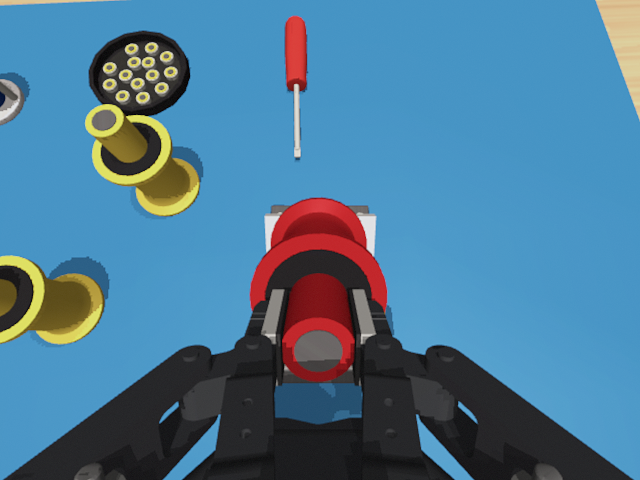

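The scene crop shows the spool hovering tilted over the seat, centred between the lips. In the wrist view the foot plate spans columns 265–376 and the flange 271–367, so y is off by only about 1–2 mm.

Call:
carry_out(increments="0 0 0 -0.03 0.009 0.03 0;0 0 0 -0.07 0.009 0.08 0;0 0 0 -0.1 0.009 0.13 0;0 0 0 -0.113 0.009 0.17 0;0 0 0 -0.113 0.009 0.187 0;0 0 0 -0.113 0.009 0.187 0;0 0 0 -0.113 0.009 0.187 0;0 0 0 -0.113 0.009 0.187 0")

```text
t: 15.45
eef_pos: [495.9, -184.8, 138.8]
eef_rot: [0.009, 0.953, -0.028, 0.301]
wrist_force: [0.6, 0.1, -4.4]
finger_gap: 26.3
grip_force: 60.5
```

```bash
python3 chk.py h2
```

```text
tcp in seat [ 9.4 -0.1 95.7] F seat [-2.1  0.1 -3.9]
rot err deg [ 0.05  0.05 -0.14]
```

View pics/h2s.png

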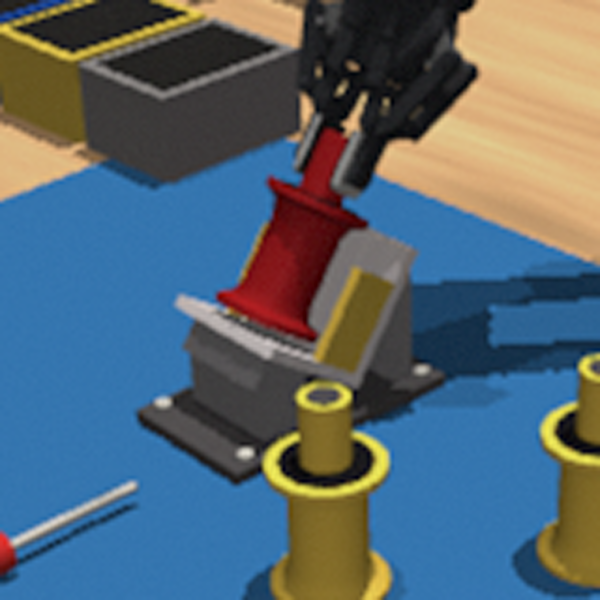

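It is now just above the foot plate and aligned. I'll close in slowly, watching the force.

Call:
carry_out(increments="0 0 0 -0.01 0 0.01 0;0 0 0 -0.02 0 0.02 0;0 0 0 -0.03 0 0.025 0;0 0 0 -0.035 0 0.025 0;0 0 0 -0.035 0 0.025 0;0 0 0 -0.035 0 0.025 0")

```text
t: 16.1
eef_pos: [492.3, -184.3, 129.5]
eef_rot: [0.009, 0.953, -0.028, 0.3]
wrist_force: [0.6, 0.8, -4.8]
finger_gap: 26.4
grip_force: 60.5
```

Call:
carry_out(increments="0 0 0 -0.005 0 0 0;0 0 0 -0.01 0 0 0;0 0 0 -0.015 0 0 0;0 0 0 -0.015 0 0 0;0 0 0 -0.015 0 0 0")

```text
t: 16.52
eef_pos: [490.9, -184.4, 129.1]
eef_rot: [0.009, 0.953, -0.029, 0.302]
wrist_force: [4.4, 0.9, -3.2]
finger_gap: 26.5
grip_force: 60.4
```

```bash
python3 chk.py h3
```

```text
tcp in seat [-0.3  0.1 90.6] F seat [ 1.7  1.2 -5.2]
rot err deg [ 0.07  0.12 -0.1 ]
w seat 0.52 [ 540.  -188.1   55. ]
```

Call:
carry_out(increments="0 0 0 0 0 0.006 0;0 0 0 0 0 0.012 0;0 0 0 0 0 0.015 0;0 0 0 0 0 0.015 0")

```text
t: 17.0
eef_pos: [492.2, -185.1, 127.3]
eef_rot: [0.01, 0.953, -0.028, 0.301]
wrist_force: [-4.1, 0.5, 5.3]
finger_gap: 26.5
grip_force: 62.0
```

```bash
python3 chk.py h4
```

```text
tcp in seat [-0.2 -0.5 88.4] F seat [-0.4  0.3  6.8]
rot err deg [-0.01  0.07 -0.18]
```

Call:
carry_out(increments="0 0 0 -0.008 0 0 0;0 0 0 -0.008 0 0 0;0 0 0 -0.008 0 0 0.3;0 0 0 -0.008 0 0 0.6;0 0 0 -0.008 0 0 1;0 0 0 -0.008 0 0 1;0 0 0 -0.008 0 0 1;0 0 0 -0.008 0 0 1;0 0 0 -0.008 0 -0.05 1;0 0 0 -0.008 0 -0.15 1;0 0 0 -0.008 0 -0.3 1;0 0 0 -0.008 0 -0.45 1;0 0 0 -0.008 0 -0.5 1;0 0 0 -0.008 0 -0.5 1")

```text
t: 18.32
eef_pos: [433.4, -182.0, 210.2]
eef_rot: [0.011, 0.953, -0.028, 0.303]
wrist_force: [-0.7, 0.4, -0.1]
finger_gap: 85.2
grip_force: 0.0
```

```bash
python3 chk.py h5; python3 - <<'E'
from h import *
a=cv2.imread("pics/h5s.png"); im=optics.read_camera("top")
for m in mark_of("top","spool_a"): print(m["confidence"],ray("top",np.array(m["at"])[::-1]*[640,480],0).round(1))
b=cv2.resize(im[90:350,90:490][:,:,::-1],(800,520)); cv2.imwrite("pics/t5.png",b)
w=cv2.imread("pics/h5w.png")
cv2.imwrite("pics/c5.png",np.hstack([cv2.resize(a,(400,400)),cv2.resize(b,(400,400))]))
cv2.imwrite("pics/w5.png",w)
E
```

```text
tcp in seat [ -0.9  -1.1 190.1] F seat [-0.6  0.4  0.4]
rot err deg [-0.16  0.24 -0.19]
0.98 [ 543.9 -204.5    0. ]
0.94 [524.4  57.8   0. ]
0.92 [649.3 -34.    0. ]
0.64 [438.3 185.5   0. ]
0.56 [579.1 290.7   0. ]
```

View pics/c5.png

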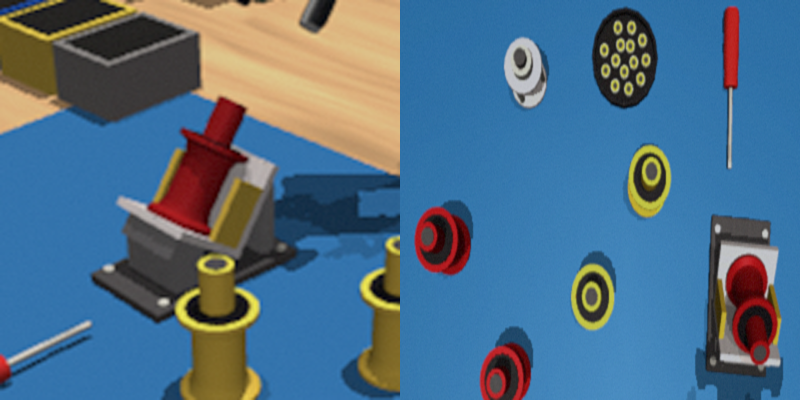

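View pics/w5.png

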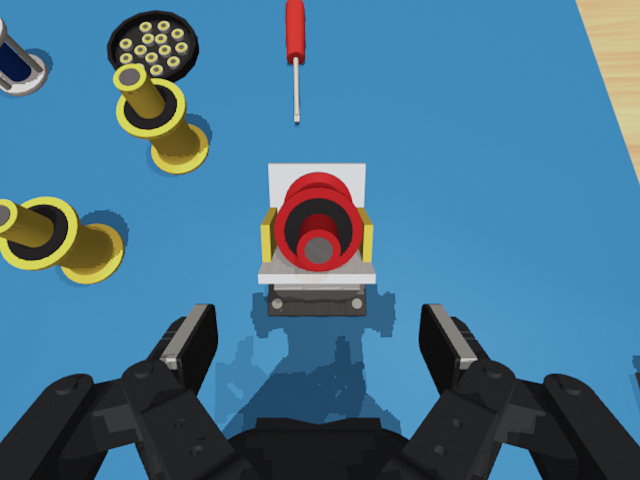

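The spool sits in the cradle with its boss up and leaning on the back plate (boss top at about (319,249) in the wrist view), and the other spools stand. As a last check I'll overlay a model of the seated spool.

```bash
python3 - <<'E'
from h import *
s=ctrl.read_state(); M,o=seat(543,-187.7,np.radians(-3.55))
k=optics.get_calibration("wrist"); m=np.array(k["mount"]); r=rot(s).as_matrix()
t=np.linspace(0,2*np.pi,60)
im={"top":optics.read_camera("top"),"scene":optics.read_camera("scene"),"wrist":optics.read_camera("wrist")}
crop={"top":(260,360,390,490),"scene":(130,230,230,330),"wrist":(150,300,245,395)}
out=[]
for c in im:
    b=im[c][:,:,::-1]; y0,y1,x0,x1=crop[c]; f=400/(y1-y0) if 0 else 264/(y1-y0)
    b=cv2.resize(b[y0:y1,x0:x1],(264,264),interpolation=cv2.INTER_CUBIC); d=b.copy()
    for rad,z in ((33,0),(33,80),(14,120)):
        X=np.c_[rad*np.cos(t),rad*np.sin(t),0*t+z]@M.T+o
        if c=="wrist":
            Y=((X-s["eef_pos"])@r-m[:3,3])@m[:3,:3]@np.array(k["K"]).T; p=Y[:,:2]/Y[:,2:]
        else: p=proj(c,X)
        p=(p+.5-[x0,y0])*f
        cv2.polylines(d,[np.round(p).astype(int)],True,(0,255,0),1)
    out.append(np.vstack([b,d]))
cv2.imwrite("pics/ov.png",np.hstack(out))
E
```

```text
(no output)
```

View pics/ov.png

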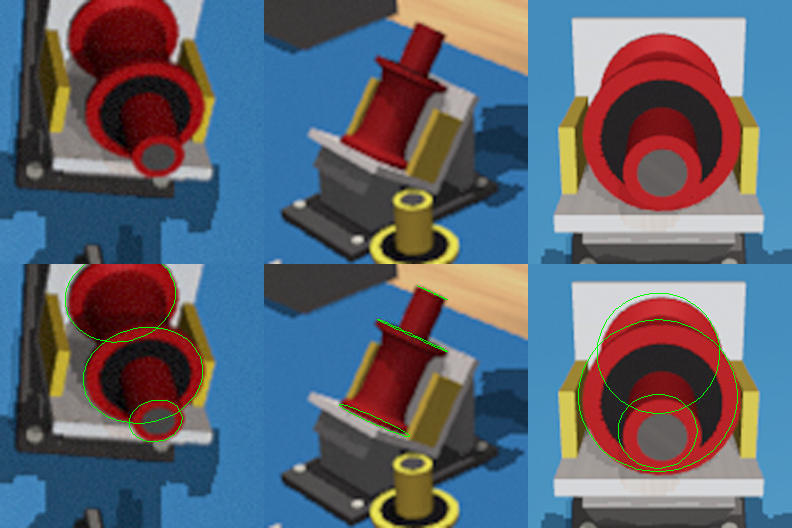

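The overlay matches the spool's position and tilt in all three views to within about 2 mm, so it is seated. The gripper is clear.

```bash
python3 -c "
from station import ticket; print(ticket.finish_job())"
```

```text
the job is handed in; nothing more can be done
None
```

I found the heavy spool by lifting all three (it pulled about 4.4 N against 1.3–1.4 N) and put it in the cradle, boss up, flange on the foot plate and side against the back plate; the two light ones stand upright where they were, the other items look undisturbed, and the job was handed in after about 19 s of robot time.

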